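Turn the tank engine to the water tower road and lock the turntable

ROBOT

A 6-joint arm with a two-finger parallel gripper is mounted at the origin on the work surface. World frame = base frame: x ahead of the robot, y to its left, z up, the work surface at z = 0. Lengths are in mm, angles in rad, forces in N, time in s.
With the tool pointing down it reaches from about 275 to 825 mm from the base axis. Payload 4.9 kg.
Tool frame: the origin (TCP) lies between the finger pads; the fingertips stand 8 mm ahead of it and the grasp point (between the pads) lies 11 mm behind it; z points along the fingers, y is the line along which they close (so a half turn about z gives the same grasp; the last joint's range is limited). The gripper opens to 85 mm and grips with 20 to 120 N. Pads are 22 mm wide; open, the fingers measure 114 mm over their backs; the gripper's body (76 mm by 85 mm) begins 54 mm behind the grasp point. The pads swing forward as they close: fully open they stand 13 mm farther back than shut.
Start: joints at [-1.267, 0.326, -0.193, 1.052, 0, 1.437], TCP at [233.185, -498.14, 239.281] pointing down, gripper open.
Joint ranges: [-2.65, 2.65], [-0.97, 1.79], [-1.3, 1.35], [-1.93, 2.1], [-1.47, 1.37], [-3.14, 3.14]. Speed limits (rad/s): [2.57, 2.57, 3.14, 3.14, 3.14, 3.14].

INTERFACE

Orientations are given as a 3x3 rotation matrix whose columns are the frame's x, y, z axes.
In Python, from cell import r, vision gives the robot as it stands (r), with the cameras (vision).
- The arm moves only by the tool send_path, called after "Emit:" by a JSON object that holds its "fn" and its "kwargs". Schema: {"type":"object","properties":{"motion":{"type":"object","properties":{"finger_gap":{"type":"array","items":{"type":"number"},"minItems":1,"maxItems":10},"x":{"type":"array","items":{"type":"number"},"minItems":1,"maxItems":10},"y":{"type":"array","items":{"type":"number"},"minItems":1,"maxItems":10},"z":{"type":"array","items":{"type":"number"},"minItems":1,"maxItems":10},"rz":{"type":"array","items":{"type":"number"},"minItems":1,"maxItems":10}},"additionalProperties":false,"required":["finger_gap","x","y","z","rz"]},"squeeze":{"type":"number"},"only":{"type":"string"},"quiet":{"type":"boolean"},"lines":{"type":"string"}},"required":["motion"],"additionalProperties":false}. motion is an object with one list for each field, all of the same length, 1 to 10, a row being the entries at one place: finger_gap (the finger opening in mm), x, y, z (the shift in normalised numbers (1 is 50 cm)), rz (a turn about the tool's z in a scale on which 1.0 is pi rad); each row is the pose to reach, as a shift and turn from the pose commanded when the call began, along the tool's axes at that moment; what a row does not reach only later rows make up. A row lasts 1/12 s, in which the tool goes at most 41.7 mm and 0.125 rad, less where a joint would pass 70% of its speed; a pose out of reach is approached as far as the arm can. The fingers move at their own pace and stop on an object; squeeze is the grip in N (left out, the last holds). Time passes only in rows, so rows that do not move let the fingers close. The tool returns the time, the measured TCP pose, the force, the opening and the grip force at its end. only (a regular expression) keeps the lines of the reply that match it, lines (a string "A,B") keeps lines A to B, and quiet returns only ok. No shift or turn number may pass 1 either way. Input that does not fit is refused with a message, and nothing moves.
- r.state(): the state, without advancing time (a new reading comes with each control period).
- vision.read_camera(name): name is "scene" or "top" or "wrist"; returns the picture (420x560x3 uint8, blue, green, red); there is no depth.
- vision.camera_info(name): a dict with "fovy" (degrees; the focal length in pixels is half the picture's height over the tangent of half this angle, whatever the lens; pixels are square), "cx", "cy" (the principal point, pixels), "xyz" and "orientation" of the camera in the world; the wrist camera has in their place "tool_from_camera" (4x4, takes a point from camera to tool coordinates, whose origin is the TCP and whose axes are the flange's). Camera axes: x right, y down, z forward; pixel columns grow to the right and rows downward; lengths in mm; the calibration is good to about 2 mm. The wrist camera is an equidistant fisheye: a pixel r from the principal point sees the ray r / f radians off the axis. A picture is of the moment at which its call begins: read the wrist's pose just before it. camera_info takes no time and is no camera call.
- r.hand_in(): hands the job in; it is judged then, once.
The state is a dict: "time_s": time; "joint_pos": joint angles; "joint_velocities": joint speeds; "tau": joint torques, N m; "eef_pos": TCP position; "tcp_rot": TCP orientation; "contact_force": force on the tool from outside, world axes, zero at the start; "moment": the same for the moment, N m; "opening": finger opening in mm; "gripper_force": force on a finger pad.
Only numpy, scipy, OpenCV 4.12 (cv2) and the standard library are available. Lean on these libraries where they do the work, as an engineer would, in place of code of your own. Each camera call takes 0.05 s, during which the arm holds its last target. There are 200 camera calls.

TASK

The tank engine on the model railway's hand turntable has to go to the side road that the water tower stands beside. Pull the turntable's sprung index pin up by its round knob, swing the table round to that road and let the pin drop fully home in that road's hole, so that the table is locked there. Keep the engine standing on the table's rails and leave the other things on the board where they are.

Things in the scene. Friction and masses are not known exactly. Their poses are not given: they have to be found in the camera images.
- board: Layout board, 620 x 560 mm, fixed; its ground lies 18 mm above the table. Origin on the table surface, vertically under the turntable's axis; x along the middle (home) road, away from the plunger, y to the left, z up. A side road leaves the turntable on each side of the home road, both laid by hand: 0.38 to 0.54 rad (22 to 31 degrees) from it.
- home_hole (a point): Mouth of the home road's index hole, where the pin sits at the start: 150 mm from the axis, 32 mm above the table. Each road has its own aluminium strike plate with such a hole (11 mm wide) in the wooden index sector round the tail, straight across from it. The wood between the plates lies 2 mm lower; the plates' edges are bevelled, so the pin slides up onto them.
- left_road_about (a point): Point on the index sector, fixed to the board, where the LEFT (+y) road's hole would be if the road lay at 0.46 rad: 150 mm from the axis, 32 mm above the table, on the sector's -y side. The true hole lies up to 12 mm from it either way along the arc; feel for it. Its strike plate reaches 27 mm along the arc on both sides of the hole.
- right_road_about (a point): The same for the RIGHT (-y) road, on the sector's +y side: nominal place of its hole, the true hole up to 12 mm from it either way along the arc.
- bridge (a joint): Angle of the turntable (disc 240 mm) in rad about the board's axis: 0 at the home road (start), positive anticlockwise from above; about +0.46 at the left (+y) road, -0.46 at the right one, stops at +-0.63. Its tail with the plunger swings the other way (left road: towards -y). Light friction, about 1 N at the knob; stays where left. Locked while the pin is in a hole, with 1.5 mm play.
- pin (a joint): How far the index pin (8 mm, round tip) is drawn up, in m: 0 fully home, 9 mm deep in a hole; 0.009 tip level with the strike plates; 0.015 upper stop; draw it 0.012 to turn. Spring: 5 N down at home, 9.6 N at the stop. Let go over a plate it rests at about 0.0085, slides along (about 3 N at the knob) when the table is pushed on, and snaps down by itself over the hole.
- pin_knob (a point): Middle of the plunger's upright round black knob (30 mm diameter, 26 mm high), 91 mm above the table with the pin home, 150 mm from the turntable's axis on the tail, turning with it; z up, x towards the axis. Under it a 12 mm neck and an 18 mm sleeve whose top is 68 mm above the table, on a 34 mm wide bracket 49 mm above it. Grip it from above; it can also be pushed sideways.
- bridge_deck (a point): Point on the turntable's axis at the height of the top of its rails, 40 mm above the table; its frame turns with the table, x along the track away from the plunger. A buffer beam 64 mm high crosses the tail, 98 mm from the axis.
- engine: Model tank engine, 168 mm long, 66 mm wide, 86 mm high, about 0.6 kg; loose, it stands with its wheels on the turntable's rails, its middle within 15 mm of the axis, chimney away from the plunger. Origin at rail height under its middle, x along the engine, z up.
- water_tower: Water tower, fixed, 175 mm high: a slim round brick shaft, 50 mm thick, with a wider round tank (84 mm) and a pointed roof on top. It stands beside the left or the right side road, on its outer side, about 195 mm from the turntable's axis. Origin under its middle, on the board.
- oil_tank: Oil tank, fixed, 87 mm high: a squat plain upright drum of 80 mm diameter with a ladder. It stands in the like place beside the other side road. Origin under its middle, on the board.
- hut: Bystander: small model hut, 50 x 60 mm, about 80 mm high, loose at the right of the turntable. Origin under its middle.
- tree_left: Bystander: round model tree on a foot, about 120 mm high, loose at the left of the turntable. Origin under its foot.
- tree_right: Bystander: round model tree on a foot, about 95 mm high, loose at the near right of the board. Origin under its foot.
- paint_jar: Bystander: small jar, 38 mm in diameter, 50 mm high, loose at the near left corner of the board. Origin under its middle.
- track_rubber: Bystander: block for rubbing rails clean, 70 x 34 x 22 mm, loose at the near left of the board. Origin under its middle.
- screwdriver: Bystander: screwdriver, 150 mm long, lying loose at the near right of the board. Origin under its middle.

How it is judged:
By the outcome, as a careful person would: the job done as asked, in the order asked, and still so for the second after the job is handed in, with the robot touching nothing.
It also fails if it takes over 40 s, if anything falls off the work surface, if the arm or the gripper's body presses on something with over 40 N, if the wrist force passes 120 N, or if a joint passes its speed limit or range.

## Working session

There is one attempt and no reset: what is moved stays moved. The work goes in short steps, Python scripts to look and compute and a tool call to move; the robot and the scene stay as the last step left them, time stands still between calls to the robot, and variables do not carry over. Pictures are saved under pics/ and viewed, at most 10 in all, crops included, and the job is handed in when it is done.

```bash
ls; mkdir -p pics
```

Run:
```python
from cell import r, vision
import cv2,numpy as np
s=r.state();print(s['eef_pos'],s['tcp_rot'],s['opening'],s['time_s'])
for n in("scene","top"):
    print(n,vision.camera_info(n)); cv2.imwrite(f'pics/{n}0.png',vision.read_camera(n))
print(vision.camera_info("wrist"))
```

```text
cell.py
pics
[ 233.00729746 -497.59619808  238.48695489] [[ 9.05699531e-01  4.23919919e-01 -5.10879208e-04]
 [ 4.23920166e-01 -9.05698095e-01  1.62900812e-03]
 [ 2.27866667e-04 -1.69196389e-03 -9.99998543e-01]] 85.89422181443118 0.0
scene {'fovy': 50.68594438660932, 'cx': 277.4674412454557, 'cy': 213.73646051829942, 'xyz': array([ 936.11793633, -334.66718608,  826.6729531 ]), 'orientation': array([[ 0.69875481,  0.5814294 , -0.41675121],
       [ 0.7152362 , -0.55694036,  0.42220211],
       [ 0.01337515, -0.5930913 , -0.80502411]])}
top {'fovy': 43.31091985348047, 'cx': 282.38279794115806, 'cy': 212.26695902514606, 'xyz': array([ 367.56868712,   58.10246724, 1287.27696116]), 'orientation': array([[-0.02775957, -0.98643311,  0.16179964],
       [-0.99931248,  0.02340578, -0.02875311],
       [ 0.02457598, -0.16248657, -0.98640465]])}
{'fovy': 65.70646984690485, 'cx': 282.86414944238794, 'cy': 210.10578180631077, 'tool_from_camera': array([[-2.64005062e-04, -9.54434907e-01, -2.98419064e-01,
         7.63546238e+01],
       [ 9.99999898e-01, -1.42684974e-04, -4.28328919e-04,
        -9.40513483e-02],
       [ 3.66232156e-04, -2.98419147e-01,  9.54434848e-01,
        -1.34406705e+02],
       [ 0.00000000e+00,  0.00000000e+00,  0.00000000e+00,
         1.00000000e+00]])}
```

View pics/scene0.png

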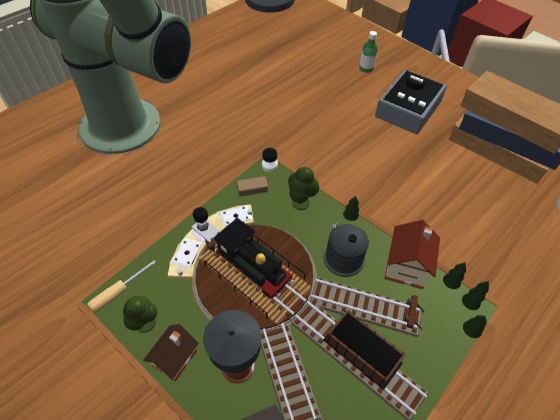

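View pics/top0.png

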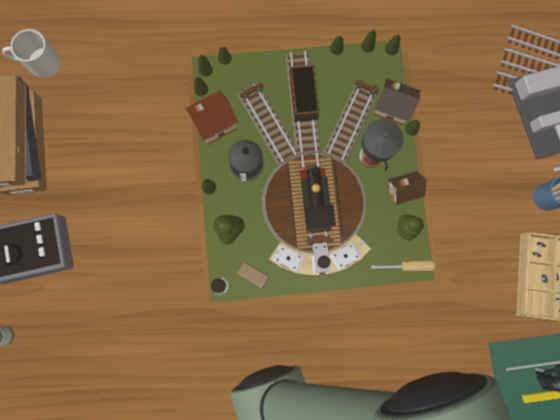

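The water tower (brick shaft, tank with pointed roof) is at top pixel (382,140), on the image's right, which is -y. So the RIGHT road is wanted, and the tail swings to +y, towards the plate at top pixel (288,258). The knob is near (324,262). I'll zoom in next.

Run:
```python
import cv2
a=cv2.imread('pics/top0.png')[225:285,250:400]
b=cv2.imread('pics/scene0.png')[190:300,150:300]
a=cv2.resize(a,None,fx=5,fy=5,interpolation=cv2.INTER_CUBIC)
cv2.imwrite('pics/c0.png',a)
cv2.imwrite('pics/c1.png',cv2.resize(b,None,fx=5,fy=5,interpolation=cv2.INTER_CUBIC))
```

```text
(no output)
```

View pics/c0.png

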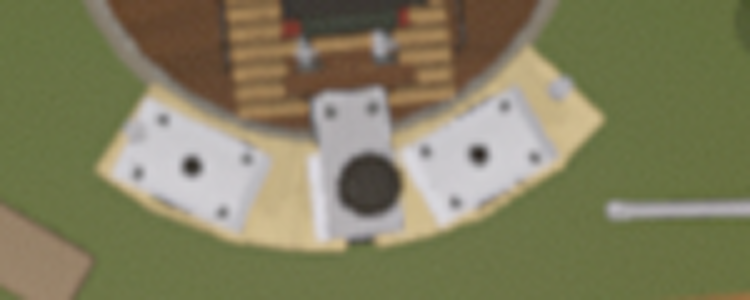

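View pics/c1.png

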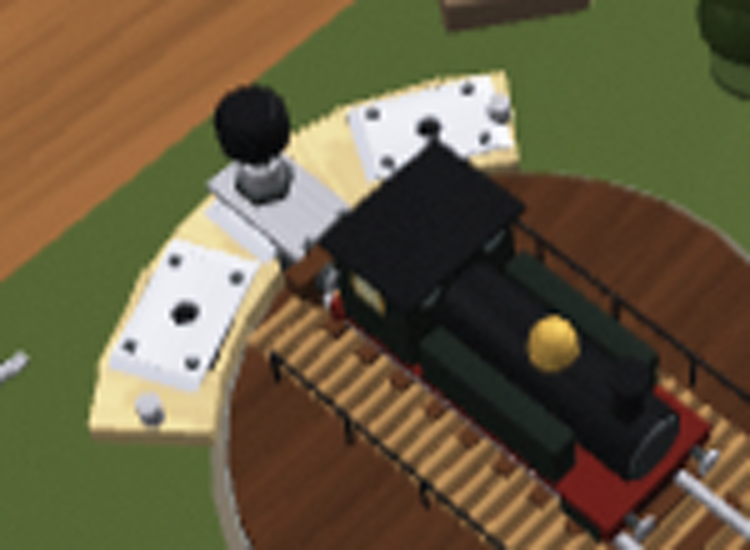

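Both side holes show: in c0 the +y one is at (192,166), the -y one at (479,154), and the knob top is at (370,184). In c1 the +y hole is at (430,128), the -y hole at (185,313), and the knob silhouette middle at (252,125).

Create h.py:
```python
from cell import r, vision
import numpy as np
def ray(n,u,v,z):
    c=vision.camera_info(n);f=210/np.tan(np.radians(c['fovy']/2))
    d=c['orientation']@np.array([(u-c['cx'])/f,(v-c['cy'])/f,1]);o=np.array(c['xyz'])
    return (o+d*(z-o[2])/d[2])[:2]
```

Run:
```python
from h import *
from scipy.optimize import least_squares
c=lambda u,v,x0,y0:((u+.5)/5-.5+x0,(v+.5)/5-.5+y0)
P={}
for n,o,pts in(("top",(250,225),dict(L=(192,166),R=(479,154),K=(370,184))),("scene",(150,190),dict(L=(430,128),R=(185,313),K=(252,125)))):
    for k,(u,v) in pts.items():
        z=32 if k!='K' else (100 if n=='top' else 91)
        P[n,k]=ray(n,*c(u,v,*o),z);print(n,k,P[n,k].round(1))
m={k:(P['top',k]+P['scene',k])/2 for k in'LRK'}
# axis xy, yaw, two road angles; L(+y hole)= right road angle -a
def res(p):
    x,y,t,a,b=p;A=np.array([x,y])
    h=lambda g:A-150*np.array([np.cos(t+g),np.sin(t+g)])
    return np.r_[h(-a)-m['L'],h(b)-m['R'],h(0)-m['K']]
s=least_squares(res,[430,30,0,.46,.46]);print(s.x.round(3),s.fun.round(1))
x,y,t,a,b=s.x
for n,z in(("top",40),):print('disc centre',ray(n,314,204,36))
```

```text
top L [463.7  11.2]
top R [ 465.9 -125.7]
top K [448.3 -66. ]
scene L [463.4  12.2]
scene R [ 464.9 -124.4]
scene K [446.9 -65.2]
[ 5.97663e+02 -5.49310e+01  7.10000e-02  5.32000e-01  4.16000e-01] [-0.2  0.1 -0.2 -0.1  0.4  0. ]
disc centre [591.17748535 -55.07422086]
```

Both cameras agree within 1.5 mm. The axis is at about (597.7,-54.9), the board yaw is 0.071 and the target bridge angle is about -0.532, which is inside the allowed range. I'll move above the knob with the fingers closing tangentially.

Units first: shifts go in shares of 50 cm and turns go in shares of pi rad. So 377.5 mm / 500 = 0.755, 340 mm / 500 = 0.68, 0.367 rad / 3.1416 = 0.1168.

Emit:
{"fn": "send_path", "kwargs": {"motion": {"finger_gap":[70, 70, 70, 70, 70, 70, 70, 70, 70, 70], "x":[0.076, 0.152, 0.226, 0.302, 0.378, 0.454, 0.528, 0.604, 0.68, 0.755], "y":[-0.06, -0.12, -0.18, -0.24, -0.3, -0.36, -0.422, -0.482, -0.542, -0.6016], "z":[0, 0, 0, 0.02, 0.04, 0.06, 0.08, 0.1, 0.12, 0.14], "rz":[0.0127, 0.0255, 0.0382, 0.0509, 0.0637, 0.0764, 0.0891, 0.1019, 0.1114, 0.1168]}}}

```text
time_s: 0.93
eef_pos: [416.1, -127.6, 183.6]
tcp_rot: [[0.998, 0.069, 0.0], [0.069, -0.998, -0.0], [0.0, 0.0, -1.0]]
contact_force: [1.3, 0.1, -0.5]
opening: 69.9
gripper_force: 0.0
```

Emit:
{"fn": "send_path", "kwargs": {"motion": {"finger_gap":[70, 70, 70], "x":[0, 0, 0], "y":[0, 0, 0], "z":[0, 0.02, 0.02], "rz":[0, 0, 0]}}}

```text
time_s: 1.18
eef_pos: [415.0, -128.4, 172.7]
tcp_rot: [[0.997, 0.073, -0.002], [0.073, -0.997, 0.001], [-0.002, -0.001, -1.0]]
contact_force: [-0.2, -0.9, -0.7]
opening: 70.2
gripper_force: 0.0
```

```bash
python3 -c "
from h import *;import cv2
s=r.state();print(s['eef_pos'],s['tcp_rot'],s['joint_pos'],s['contact_force'],s['time_s'])
cv2.imwrite('pics/w1.png',vision.read_camera('wrist'))"
```

```text
[ 415.04598672 -128.35305342  172.73207853] [[ 9.97307154e-01  7.32980604e-02 -2.41570400e-03]
 [ 7.33004681e-02 -9.97309475e-01  9.23562190e-04]
 [-2.34150917e-03 -1.09814741e-03 -9.99996656e-01]] [-4.69969416e-01  1.79203235e-01 -5.76438467e-01  8.17726670e-01
 -2.70541790e-04  2.59825840e+00] [-0.24075569 -0.89775327 -0.68572887] 1.1833
```

View pics/w1.png

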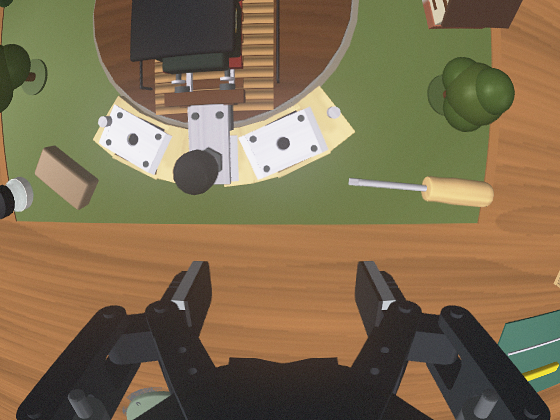

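The knob is at wrist pixel (196,171), with plates and holes clear on both sides. With this heading joint 6 would pass its range during the swing (about 3.6), so I'll make the half turn first.

To row units: -60.2 mm / 500 = -0.1204, 37.1 mm / 500 = 0.0742, -0.12 rad / 3.1416 = -0.0382.

Emit:
{"fn": "send_path", "kwargs": {"motion": {"finger_gap":[60, 60, 60, 60, 60, 60, 60, 60, 60, 60], "x":[0.008, 0.016, 0.024, 0.032, 0.04, 0.048, 0.056, 0.064, 0.07, 0.0742], "y":[-0.012, -0.024, -0.036, -0.048, -0.06, -0.072, -0.084, -0.096, -0.108, -0.1204], "z":[0, 0, 0, 0, 0, 0, 0, 0, 0, 0], "rz":[-0.0382, -0.0764, -0.1146, -0.1528, -0.191, -0.2292, -0.2674, -0.3056, -0.3438, -0.382]}, "quiet": true}}

```text
ok
```

Emit:
{"fn": "send_path", "kwargs": {"motion": {"finger_gap":[60, 60, 60, 60, 60, 60, 60, 60, 60, 60], "x":[0, 0, 0, 0, 0, 0, 0, 0, 0, 0], "y":[0, 0, 0, 0, 0, 0, 0, 0, 0, 0], "z":[0, 0, 0, 0, 0, 0, 0, 0, 0, 0], "rz":[-0.0382, -0.0764, -0.1146, -0.1528, -0.191, -0.2292, -0.2674, -0.3056, -0.3438, -0.382]}, "quiet": true}}

```text
ok
```

Emit:
{"fn": "send_path", "kwargs": {"motion": {"finger_gap":[60, 60, 60, 60, 60, 60, 60, 60], "x":[0, 0, 0, 0, 0, 0, 0, 0], "y":[0, 0, 0, 0, 0, 0, 0, 0], "z":[0, 0, 0, 0, 0, 0, 0, 0], "rz":[-0.0382, -0.0764, -0.1146, -0.1528, -0.191, -0.2292, -0.2355, -0.2355]}}}

```text
time_s: 3.57
eef_pos: [448.5, -67.8, 174.4]
tcp_rot: [[-0.998, -0.066, 0.0], [-0.066, 0.998, -0.0], [-0.0, -0.0, -1.0]]
contact_force: [0.4, -1.2, -0.0]
opening: 59.9
gripper_force: 0.0
```

```bash
python3 -c "
from h import *;import cv2
s=r.state();print(s['eef_pos'],s['joint_pos'].round(3) if hasattr(s['joint_pos'],'round') else s['joint_pos'],s['time_s'])
cv2.imwrite('pics/w2.png',vision.read_camera('wrist'))"
```

```text
[448.52632233 -67.78008826 174.35913233] [-0.313  0.21  -0.532  0.829 -0.    -0.379] 3.5667
```

View pics/w2.png

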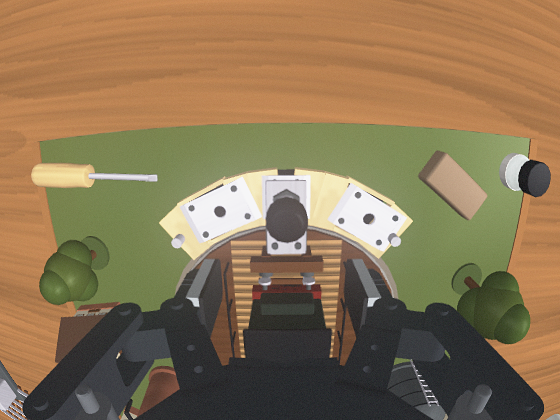

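The knob middle is at (287,218), the +y (target) hole at (368,218) and the -y hole at (220,211). Cross-checking these with the fisheye model.

Run:
```python
from h import *
c=vision.camera_info('wrist');f=210/np.tan(np.radians(c['fovy']/2));T=c['tool_from_camera'];s=r.state();R=np.array(s['tcp_rot']);p=np.array(s['eef_pos'])
for n,u,v,z in(("knob",287,213,104),("K mid",287,218,95),("+y",368,218,32),("-y",220,211,32)):
    d=np.array([u-c['cx'],v-c['cy']]);q=np.hypot(*d);th=q/f
    d=R@T[:3,:3]@np.r_[d/q*np.sin(th),np.cos(th)];o=p+R@T[:3,3]
    print(n,(o+d*(z-o[2])/d[2]).round(1))
print(p)
```

```text
knob [438.2 -65.4 104. ]
K mid [444.7 -64.8  95. ]
+y [461.3  11.9  32. ]
-y [ 463.3 -123.4   32. ]
[448.538773   -67.62920265 174.29780281]
```

To row units: 90 mm / 500 = 0.18, 2.3 mm / 500 = 0.0046.

Emit:
{"fn": "send_path", "kwargs": {"motion": {"finger_gap":[60, 60, 60, 60, 60, 60], "x":[0.0018, 0.0018, 0.0018, 0.0018, 0.0018, 0.0018], "y":[0.0046, 0.0046, 0.0046, 0.0046, 0.0046, 0.0046], "z":[0.06, 0.12, 0.16, 0.18, 0.18, 0.18], "rz":[0, 0, 0, 0, 0, 0]}}}

```text
time_s: 4.12
eef_pos: [447.2, -64.8, 83.9]
tcp_rot: [[-0.998, -0.067, -0.001], [-0.067, 0.998, 0.0], [0.001, 0.001, -1.0]]
contact_force: [0.4, -0.7, 1.1]
opening: 60.0
gripper_force: 0.0
```

Emit:
{"fn": "send_path", "kwargs": {"motion": {"finger_gap":[20, 20, 20, 20, 20, 20, 20, 20], "x":[0, 0, 0, 0, 0, 0, 0, 0], "y":[0, 0, 0, 0, 0, 0, 0, 0], "z":[0, 0, 0, 0, 0, 0, 0, 0], "rz":[0, 0, 0, 0, 0, 0, 0, 0]}, "squeeze": 40}}

```text
time_s: 4.78
eef_pos: [448.5, -65.1, 85.3]
tcp_rot: [[-0.998, -0.069, 0.002], [-0.069, 0.998, -0.001], [-0.002, -0.001, -1.0]]
contact_force: [-1.4, 0.2, 6.3]
opening: 28.0
gripper_force: 39.2
```

To row units: -12.5 mm / 500 = -0.025, -10 mm / 500 = -0.02.

Emit:
{"fn": "send_path", "kwargs": {"motion": {"finger_gap":[20, 20, 20, 20, 20], "x":[0, 0, 0, 0, 0], "y":[0, 0, 0, 0, 0], "z":[-0.01, -0.02, -0.025, -0.025, -0.025], "rz":[0, 0, 0, 0, 0]}, "squeeze": 60}}

```text
time_s: 5.2
eef_pos: [448.2, -64.8, 96.6]
tcp_rot: [[-0.998, -0.069, 0.001], [-0.069, 0.998, -0.0], [-0.001, -0.0, -1.0]]
contact_force: [5.1, -1.1, -9.6]
opening: 27.2
gripper_force: 59.6
```

```bash
python3 -c "
from h import *
A=np.array([597.7,-54.9]);R=np.array(r.state()['tcp_rot']);P=np.array(r.state()['eef_pos'])
d0=P[:2]-A;print(np.hypot(*d0))
for g in(.05,.1,.15,.2,.25,.3,.35,.4,.45,.5,.532):
    c,s=np.cos(-g),np.sin(-g);d=np.array([[c,-s],[s,c]])@d0-d0;print(g,(R[:2,:2].T@d).round(1))"
```

```text
149.79152147905242
0.05 [-0.2  7.5]
0.1 [-0.8 15. ]
0.15 [-1.7 22.4]
0.2 [-3.1 29.8]
0.25 [-4.8 37. ]
0.3 [-6.8 44.2]
0.35 [-9.2 51.3]
0.4 [-12.   58.3]
0.45 [-15.1  65.1]
0.5 [-18.5  71.8]
0.532 [-20.9  75.9]
```

To row units: 58.3 mm / 500 = 0.1166, 51.3 mm / 500 = 0.1026, 0.4 rad / 3.1416 = 0.1273.

Emit:
{"fn": "send_path", "kwargs": {"motion": {"finger_gap":[20, 20, 20, 20, 20, 20, 20, 20, 20, 20], "x":[-0.0002, -0.0008, -0.0016, -0.0034, -0.0062, -0.0096, -0.0136, -0.0184, -0.024, -0.024], "y":[0.0074, 0.0194, 0.03, 0.0448, 0.0596, 0.074, 0.0884, 0.1026, 0.1166, 0.1166], "z":[0, 0, 0, 0, 0, 0, 0, 0, 0, 0], "rz":[0.008, 0.0207, 0.0318, 0.0477, 0.0637, 0.0796, 0.0955, 0.1114, 0.1273, 0.1273]}}}

```text
time_s: 6.03
eef_pos: [456.2, -5.4, 96.4]
tcp_rot: [[-0.945, 0.326, 0.001], [0.326, 0.945, -0.001], [-0.001, -0.001, -1.0]]
contact_force: [4.1, -3.1, -8.8]
opening: 27.5
gripper_force: 59.8
```

```bash
python3 -c "
from h import *;import cv2
P=np.array(r.state()['eef_pos']);d=P[:2]-[597.7,-54.9];print(r.state()['eef_pos'],np.hypot(*d),np.arctan2(-d[1],-d[0])-.071)
a=vision.read_camera('scene')[170:320,120:320]
cv2.imwrite('pics/s3.png',cv2.resize(a,None,fx=4,fy=4,interpolation=cv2.INTER_CUBIC))"
```

```text
[456.22728278  -5.42607361  96.39094641] 149.87394406660263 -0.4074133104191989
```

View pics/s3.png

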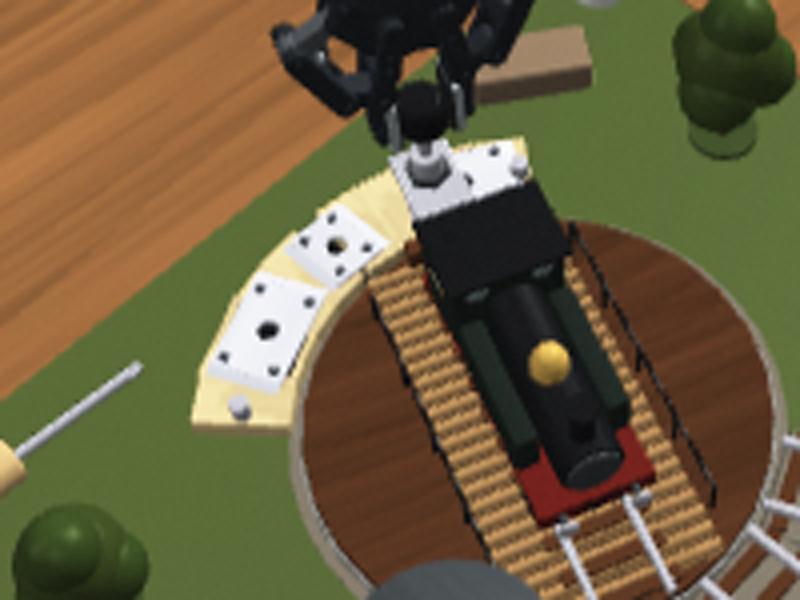

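The table is at about -0.41 with the engine on its rails and the pin over the target plate. I'll go to about -0.45 and release the pin onto the plate.

To row units: 6.5 mm / 500 = 0.013, 6 mm / 500 = 0.012, 0.043 rad / 3.1416 = 0.0137.

Emit:
{"fn": "send_path", "kwargs": {"motion": {"finger_gap":[20, 20, 20, 38, 38, 38, 38, 38], "x":[-0.0002, -0.0002, -0.0002, -0.0002, -0.0002, -0.0002, -0.0002, -0.0002], "y":[0.0074, 0.013, 0.013, 0.013, 0.013, 0.013, 0.013, 0.013], "z":[0, 0, 0.004, 0.008, 0.01, 0.012, 0.012, 0.012], "rz":[0.008, 0.0137, 0.0137, 0.0137, 0.0137, 0.0137, 0.0137, 0.0137]}}}

```text
time_s: 6.75
eef_pos: [457.3, 0.5, 90.6]
tcp_rot: [[-0.931, 0.365, -0.001], [0.365, 0.931, 0.0], [0.001, 0.0, -1.0]]
contact_force: [-0.4, 0.9, 1.1]
opening: 38.2
gripper_force: 0.0
```

```bash
python3 -c "
from h import *
s=r.state();P=np.array(s['eef_pos']);d=P[:2]-[597.7,-54.9];print(np.hypot(*d),np.arctan2(-d[1],-d[0])-.071)
R=np.array(s['tcp_rot']);d0=P[:2]-[597.7,-54.9]
for g in(.03,.06,.09,.12):
    c,s=np.cos(-g),np.sin(-g);d=np.array([[c,-s],[s,c]])@d0-d0;print(g,(R[:2,:2].T@d).round(1))"
```

```text
150.9361317678269 -0.4469308527227662
0.03 [-0.1  4.5]
0.06 [-0.3  9.1]
0.09 [-0.6 13.6]
0.12 [-1.1 18.1]
```

To row units: 13 mm / 500 = 0.026, 11.5 mm / 500 = 0.023, 0.085 rad / 3.1416 = 0.0271.

Emit:
{"fn": "send_path", "kwargs": {"motion": {"finger_gap":[38, 38, 38, 38, 38, 38, 38], "x":[0, -0.0002, -0.0004, -0.0006, -0.0006, -0.0008, -0.001], "y":[0.006, 0.01, 0.014, 0.017, 0.02, 0.023, 0.026], "z":[0, 0, 0, 0, 0, 0, 0], "rz":[0.0064, 0.0095, 0.0143, 0.0175, 0.0207, 0.0239, 0.0271]}}}

```text
time_s: 7.33
eef_pos: [463.1, 12.8, 90.6]
tcp_rot: [[-0.896, 0.443, 0.0], [0.443, 0.896, 0.001], [0.0, 0.001, -1.0]]
contact_force: [0.3, -1.1, -0.5]
opening: 38.0
gripper_force: 0.4
```

Emit:
{"fn": "send_path", "kwargs": {"motion": {"finger_gap":[38, 38], "x":[0, 0], "y":[0.002, 0.004], "z":[0, 0], "rz":[0.0022, 0.0045]}}}

```text
time_s: 7.5
eef_pos: [463.9, 14.4, 90.5]
tcp_rot: [[-0.89, 0.456, 0.0], [0.456, 0.89, 0.0], [0.0, 0.0, -1.0]]
contact_force: [0.1, -0.0, 0.1]
opening: 38.1
gripper_force: 0.4
```

To row units: 2 mm / 500 = 0.004, 1 mm / 500 = 0.002, 0.014 rad / 3.1416 = 0.0045.

Emit:
{"fn": "send_path", "kwargs": {"motion": {"finger_gap":[38, 38, 38], "x":[0, 0, 0], "y":[0.002, 0.004, 0.004], "z":[0, 0, 0], "rz":[0.0022, 0.0045, 0.0045]}}}

```text
time_s: 7.75
eef_pos: [464.8, 16.2, 90.5]
tcp_rot: [[-0.884, 0.468, 0.0], [0.468, 0.884, 0.0], [0.0, 0.0, -1.0]]
contact_force: [-0.0, -0.2, -0.6]
opening: 37.9
gripper_force: 0.1
```

Emit:
{"fn": "send_path", "kwargs": {"motion": {"finger_gap":[38, 38, 38], "x":[0, 0, 0], "y":[0.002, 0.004, 0.004], "z":[0, 0, 0], "rz":[0.0022, 0.0045, 0.0045]}}}

```text
time_s: 8.0
eef_pos: [465.5, 17.2, 90.5]
tcp_rot: [[-0.877, 0.481, -0.0], [0.481, 0.877, -0.002], [-0.0, -0.002, -1.0]]
contact_force: [-1.4, -3.3, 1.2]
opening: 38.1
gripper_force: 1.7
```

```bash
python3 -c "
from h import *;import cv2
a=vision.read_camera('wrist');cv2.imwrite('pics/w4.png',a)"
```

```text
(no output)
```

View pics/w4.png

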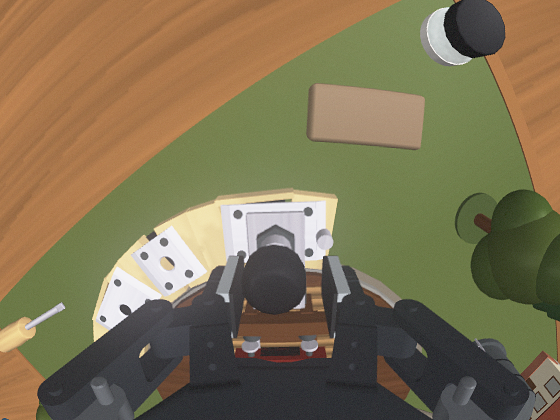

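The knob sits against the trailing finger, and the force is rising near the expected hole. I'll push a little more to see whether it's locked.

To row units: 1.5 mm / 500 = 0.003, 0.8 mm / 500 = 0.0016.

Emit:
{"fn": "send_path", "kwargs": {"motion": {"finger_gap":[38, 38, 38], "x":[0, 0, 0], "y":[0.0016, 0.003, 0.003], "z":[0, 0, 0], "rz":[0, 0, 0]}}}

```text
time_s: 8.3
eef_pos: [465.6, 17.5, 90.4]
tcp_rot: [[-0.877, 0.481, -0.002], [0.481, 0.877, -0.004], [-0.0, -0.004, -1.0]]
contact_force: [-3.2, -7.1, 0.5]
opening: 38.4
gripper_force: 3.9
```

Emit:
{"fn": "send_path", "kwargs": {"motion": {"finger_gap":[38, 38, 38], "x":[0, 0, 0], "y":[0.002, 0.003, 0.003], "z":[0, 0, 0], "rz":[0, 0, 0]}}}

```text
time_s: 8.55
eef_pos: [465.7, 17.7, 90.4]
tcp_rot: [[-0.877, 0.481, -0.003], [0.481, 0.876, -0.007], [-0.001, -0.007, -1.0]]
contact_force: [-4.5, -10.8, 1.8]
opening: 38.2
gripper_force: 5.7
```

It stalls at 12 N against something well short of the stop, so the pin is caught. Next I'll check the play by pushing back gently.

To row units: -15 mm / 500 = -0.03, -13 mm / 500 = -0.026.

Emit:
{"fn": "send_path", "kwargs": {"motion": {"finger_gap":[38, 38, 38, 38, 38, 38, 38], "x":[0, 0, 0, 0, 0, 0, 0], "y":[-0.008, -0.016, -0.022, -0.026, -0.03, -0.03, -0.03], "z":[0, 0, 0, 0, 0, 0, 0], "rz":[0, 0, 0, 0, 0, 0, 0]}}}

```text
time_s: 9.13
eef_pos: [459.9, 7.2, 90.6]
tcp_rot: [[-0.877, 0.48, 0.0], [0.48, 0.877, 0.0], [-0.0, 0.0, -1.0]]
contact_force: [-1.0, 0.1, 0.8]
opening: 37.8
gripper_force: 0.0
```

Emit:
{"fn": "send_path", "kwargs": {"motion": {"finger_gap":[38, 38, 38], "x":[0, 0, 0], "y":[-0.002, -0.004, -0.004], "z":[0, 0, 0], "rz":[0, 0, 0]}}}

```text
time_s: 9.38
eef_pos: [459.6, 6.5, 90.6]
tcp_rot: [[-0.878, 0.48, 0.002], [0.48, 0.878, 0.003], [0.0, 0.003, -1.0]]
contact_force: [1.8, 4.1, -1.8]
opening: 37.8
gripper_force: 2.6
```

To row units: -1.5 mm / 500 = -0.003, -1 mm / 500 = -0.002.

Emit:
{"fn": "send_path", "kwargs": {"motion": {"finger_gap":[38, 38, 38], "x":[0, 0, 0], "y":[-0.002, -0.003, -0.003], "z":[0, 0, 0], "rz":[0, 0, 0]}}}

```text
time_s: 9.63
eef_pos: [459.4, 6.2, 90.6]
tcp_rot: [[-0.878, 0.479, 0.003], [0.479, 0.878, 0.006], [0.0, 0.006, -1.0]]
contact_force: [4.3, 8.3, -2.8]
opening: 38.1
gripper_force: 4.5
```

Emit:
{"fn": "send_path", "kwargs": {"motion": {"finger_gap":[38, 38, 60, 60, 60, 60, 60, 60, 60], "x":[0, 0, 0, 0, 0, 0, 0, 0, 0], "y":[0.008, 0.016, 0.019, 0.019, 0.019, 0.019, 0.019, 0.019, 0.019], "z":[0, 0, 0, 0, 0, -0.06, -0.12, -0.18, -0.24], "rz":[0, 0, 0, 0, 0, 0, 0, 0, 0]}}}

```text
time_s: 10.38
eef_pos: [462.1, 12.2, 211.8]
tcp_rot: [[-0.877, 0.48, -0.001], [0.48, 0.877, -0.0], [0.001, -0.001, -1.0]]
contact_force: [0.9, -0.4, -1.0]
opening: 60.0
gripper_force: 0.0
```

Emit:
{"fn": "send_path", "kwargs": {"motion": {"finger_gap":[60, 60, 60, 60, 60], "x":[0.076, 0.152, 0.228, 0.3, 0.3], "y":[-0.02, -0.04, -0.06, -0.08, -0.08], "z":[-0.04, -0.08, -0.12, -0.16, -0.16], "rz":[0, 0, 0, 0, 0]}}}

```text
time_s: 10.8
eef_pos: [307.8, 50.1, 292.6]
tcp_rot: [[-0.878, 0.479, 0.001], [0.479, 0.878, -0.0], [-0.001, 0.0, -1.0]]
contact_force: [-0.4, 0.2, 0.0]
opening: 59.8
gripper_force: 0.0
```

```bash
python3 -c "
from h import *;import cv2
a=vision.read_camera('scene');cv2.imwrite('pics/full5.png',a);cv2.imwrite('pics/top5.png',vision.read_camera('top'));a=a[170:320,120:320]
cv2.imwrite('pics/s5.png',cv2.resize(a,None,fx=4,fy=4,interpolation=cv2.INTER_CUBIC))"
```

```text
(no output)
```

View pics/s5.png

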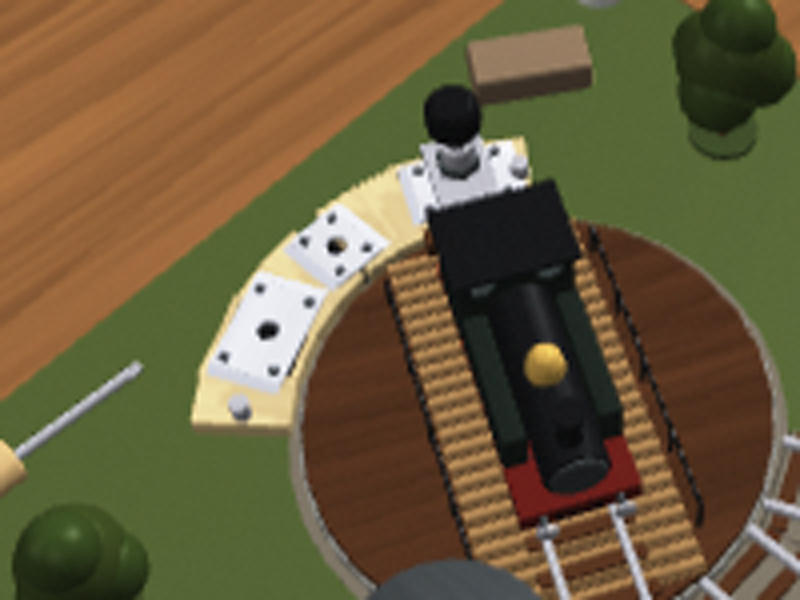

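The knob is at (452,115) in the crop, low over the sleeve with the neck hidden. The engine is on its rails and the bystanders are in place. Checking the knob height numerically.

Run:
```python
from h import *
for z in(91,99.5):
    p=ray("scene",452.5/4-.5+120,115.5/4-.5+170,z);d=p-[597.7,-54.9];print(z,p.round(1),np.hypot(*d).round(1),(np.arctan2(-d[1],-d[0])-.071).round(3))
```

```text
91 [461.   10.9] 151.8 -0.52
99.5 [466.4   6.9] 145.1 -0.511
```

With z = 91 the radius is 151.8 mm, against 151.2 mm measured the same way at the start. If the pin were still up on the plate it would be 145 mm. The pin is home, so I'm handing in.

```bash
python3 -c "
from cell import r, vision
print(r.hand_in())"
```

```text
the job is handed in; nothing more can be done
None
```

The turntable is locked at the right (-y) road, where the water tower stands: the pin is home in its hole, the engine is on its rails, and the job is handed in at about 11 s.

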